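Clamp the re-glued hook block

ROBOT

A 7-joint arm with a two-finger parallel gripper is mounted at the origin on the work surface. World frame = base frame: x ahead of the robot, y to its left, z up, the work surface at z = 0. Lengths are in m, angles in degrees, forces in N, time in s.
With the tool pointing down it reaches from about 0.425 to 0.875 m from the base axis. Payload 4.7 kg.
Tool frame: the origin (TCP) lies at the very end of the fingers, on their centre line; the grasp point (between the pads) lies 19 mm behind it; y points along the fingers, z is the direction in which the jaws open and shut, and the axes are right-handed (so a half turn about y gives the same grasp; the last joint's range is limited). The gripper opens to 87 mm and grips with 3 to 60 N. Pads are 19 mm wide; open, the fingers measure 117 mm over their backs; the gripper's body (75 mm by 190 mm) begins 51 mm behind the grasp point.
Start: joints at [66.927, 18.392, -4.016, 83.108, 1.295, 78.541, -3.26], TCP at [0.263, -0.594, 0.223] pointing down, gripper open.
Joint ranges: [-163.93, 163.93], [-17.29, 119.83], [-79.2, 71.16], [3.27, 140.29], [-89.18, 269.18], [5.43, 117.66], [-154.24, 154.24]. Speed limits (degrees/s): [147.25, 147.25, 180, 180, 180, 180, 180].

INTERFACE

Orientations are given as [roll, pitch, yaw] about the fixed x, y, z axes, in that order (R = Rz(yaw) Ry(pitch) Rx(roll)).
In Python, from cell import env gives the robot as it stands.
- The arm moves only by the shell command python3 -m pendant 'ROWS' [FORCE]. ROWS is JSON, one flat list of numbers, 7 for each row, row after row: the shift along the world's x, y, z in units of 40 mm (1.0 is 40 mm), then the turn, a rotation vector about the world's x, y, z in units of 10 degrees (1.0 is 10 degrees), then the finger opening in mm, from 0 to 87. In form: [x, y, z, wx, wy, wz, jaw, x, y, z, wx, wy, wz, jaw, ...]. A call has 1 to 10 rows; each row shifts and turns the commanded pose from where the row before left it; what a row does not reach is not made up. A row lasts 1/8 s, in which the tool goes at most 62.5 mm and 10.7 degrees, less where a joint would pass 70% of its speed; a pose out of reach is approached as far as the arm can. A call is refused whole if a number of a shift passes 1 or a number of a turn 1, either way. A call with a gripper value outside its range is refused whole. The fingers move at their own pace and stop on an object; FORCE is the grip in N (left out, the last holds). Time passes only in rows, so rows that do not move let the fingers close. It gives the time, the measured TCP pose, the force and the opening at its end, in the units of the state.
- env.get_obs(): the state, without advancing time (a new reading comes with each control period).
- env.read_camera(name): name is "side" or "top" or "wrist"; returns a dict with "image" (420x560x3 uint8, red, green, blue), "fx", "fy", "cx", "cy" (pixels), "k1" (the pictures are not rectified: a ray, as slopes to the right and down, at radius r is drawn at 1 + k1 r^2 times it, then the intrinsics apply), "cam_to_world" (4x4, takes a point from camera to world coordinates). Camera axes: x right, y up, looking along -z (the intrinsics and any distortion apply to the point x, -y, -z); pixel columns grow to the right and rows downward; lengths in m; the calibration is good to about 2 mm. A picture is of the moment at which its call begins. There is no depth.
- env.sign_off(): hands the job in, once; it reports no verdict.
The state is a dict: "time_s": time; "qpos": joint angles; "joint_velocities": joint speeds; "effort": joint torques, N m; "tool_pos": TCP position; "tool_rot": TCP orientation; "force": force on the tool from outside, world axes, zero at the start; "wrist_torque": the same for the moment, N m; "grip_width": finger opening in m.
Only numpy, scipy, OpenCV 4.12 (cv2) and the standard library are available. Lean on these libraries where they do the work, as an engineer would, in place of code of your own. Each camera call takes 0.05 s, during which the arm holds its last target.

TASK

The oak hook block from the pegboard has just been re-glued and stands in the bench clamp: take the slotted plywood pad from its stand, hang it over the clamp's bar between the block and the jaw, and let go of it. Then pump the clamp's trigger towards its fixed grip until the jaw presses the pad against the block and the jaw's sprung face has given at least a few millimetres, but never half of its 36 mm of travel, or the block is crushed. Move the jaw only with the trigger, leave the other things alone, and finish while still holding the trigger clearly squeezed in, so that the clamp keeps its grip.

Things in the scene. Friction and masses are not known exactly. Their poses are not given: they have to be found in the camera images.
- clamp: Trigger bar clamp fixed on a wooden base 90 x 400 mm (x -45..45, y -190..210, 18 thick). Origin: on the desk under the bar; z up. Its steel bar runs along its own y, 10 mm wide (x), centred on x = 0, top at z = 85, underside at z = 69. Fixed anvil at the -y end: face at y = -160, 56 wide, top at z = 142. The dark housing spans y = 45..140, x -22..22, up to z = 150. The black fixed grip rises from it at y = 123..135, 24 wide (x), top at z = 250. The jaw moves towards -y.
- pad: Plywood clamping pad, an upside-down U with a stem, 110 g: 16 mm thick (own y), 68 wide (own x), 121 high. Origin: middle of the slot's roof, which comes to rest on the bar's top. Slot 20 wide, open below, between two legs that reach z = -60. Bridge up to z = 24; above it a stem 22 wide (x) by 16 thick (y) up to z = 61, handy to pinch across its 22 mm width. Hung, its width lies across the bar; the slot then leaves 5 mm each side.
- stand: Fixed wooden stand in whose groove the pad stands upright: 100 x 44 mm, 32 high, groove 20 mm deep along its own x. Origin: centre of its underside.
- block: Loose oak hook block, 50 (x) x 36 (y) x 50 (z) mm, 90 g, with a small steel hook on top (total 75 high). Stands on the clamp's bed 88 mm above the desk, within 5 mm of the anvil. Origin: centre of its underside, axes as the clamp's. The jaw pushes pad and block home against the anvil.
- jaw: Jaw carriage sliding on the bar, 40 (x) x 30 (y) mm, top at z = 122, with the ribbed rod behind it. Its frame moves along with it and coincides with the clamp's frame at jaw_travel 0. The carriage lies at y -8..22 of it. To be moved by the trigger only.
- jaw_face: Sprung steel face plate carried in front of the jaw on two pins, 56 wide, 34 high (z 88..122 above the desk), 8 thick; its front (point jaw_front) faces the block.
- jaw_front (a point): Centre of the front of the jaw's sprung face (the side towards the block), 105 mm above the desk; axes as the clamp's.
- jaw_travel (a joint): How far the jaw has advanced towards the block (m), 0 to 0.085; starts at 0 to 0.020. A ratchet keeps it from going back. A full trigger stroke advances it by 8 to 13 mm (ribs every 4 mm); on release it slips back at most 4 mm.
- face_press (a joint): How far the sprung face is pushed back into the jaw (m), 0 free to 0.036; 1.2 N per mm. Above 0.018 the block is crushed.
- trigger: Black upright trigger lever in front (-y side) of the fixed grip, 22 wide (x), 10 thick. Origin: its pivot, at x = 0, y = 100, z = 140 of the clamp; top at about z = 235. It is pushed at its front towards +y of the clamp, to the grip, and springs back by itself (3 to 5 N at trigger_front, up to 10 N more when the jaw presses).
- trigger_front (a point): Middle of the trigger's front (the side away from the grip), 80 mm from the pivot, about 218 mm above the desk. Turns with the trigger: a full stroke moves it 28 mm along +y of the clamp. The span from it to the back of the grip is 54 mm released, 26 mm squeezed.
- trigger_angle (a joint): Trigger angle (rad), 0 released (leaning 0.175 from upright away from the grip) to 0.35 fully squeezed. The jaw advances about 30 mm per rad once a rib is caught.
- coffee_jar: Bystander: closed coffee jar, 76 mm across, 125 tall. Leave alone.
- mug: Bystander: matte black mug, 76 mm across, 88 tall. Leave alone.
- creamer: Bystander: stainless creamer jug, 72 mm across, 100 tall. Leave alone.
- canister: Bystander: green plastic canister with clip-on lid, 95 mm square, 138 tall. Leave alone.
- glue: Bystander: white glue bottle, 44 mm across, 130 tall. Leave alone.
- teaspoon: Bystander: teaspoon lying flat. Leave alone.
- coaster: Bystander: round cork coaster, 90 mm across, 8 thick. Leave alone.
There are look-alikes about, which are no part of the job. Of the things shaped like the pad, the plywood one is meant.

How it is judged:
By the outcome, as a careful person would: the job done as asked, in the order asked, and still so for the second after the job is handed in, while the arm keeps its last pose, push and grip.
It also fails if it takes over 72 s, if anything falls off the work surface, if the arm or the gripper's body presses on something with over 40 N, if the wrist force passes 120 N, or if a joint passes its speed limit or range.

## Working session

There is one attempt and no reset: what is moved stays moved. The work goes in short steps, Python scripts to look and compute and a shell command to move; the robot and the scene stay as the last step left them, time stands still between calls to the robot, and variables do not carry over. Pictures are saved under pics/ and viewed, and the job is handed in when it is done.

```bash
ls; mkdir -p pics
cat > h.py <<'E'
import numpy as np, cv2
from cell import env
def save(n,f=None):
    c=env.read_camera(n); cv2.imwrite(f or f'pics/{n}.png',c['image'][:,:,::-1]); return c
def ray(c,u,v):
    K=np.array([[c['fx'],0,c['cx']],[0,c['fy'],c['cy']],[0,0,1.]])
    p=cv2.undistortPoints(np.array([[[u,v]]],float),K,np.array([c['k1'],0,0,0,0]))[0,0]
    T=np.array(c['cam_to_world']); d=T[:3,:3]@np.array([p[0],-p[1],-1]); return T[:3,3],d
def onz(c,u,v,z):
    o,d=ray(c,u,v); return o+d*(z-o[2])/d[2]
def proj(c,P):
    T=np.array(c['cam_to_world']); q=T[:3,:3].T@(np.array(P)-T[:3,3]); x,y=q[0]/-q[2],-q[1]/-q[2]
    s=1+c['k1']*(x*x+y*y); return c['fx']*x*s+c['cx'],c['fy']*y*s+c['cy']
def tri(c1,p1,c2,p2):
    o1,d1=ray(c1,*p1);o2,d2=ray(c2,*p2)
    t=np.linalg.lstsq(np.c_[d1,-d2],o2-o1,rcond=None)[0]
    a=o1+d1*t[0];b=o2+d2*t[1];return (a+b)/2,np.linalg.norm(a-b)
E
python3 - <<'E'
from h import *
for n in ['side','top','wrist']:
    c=save(n,f'pics/{n}0.png'); print(n,np.round(c['cam_to_world'],3).tolist(),c['fx'],c['k1'])
print(env.get_obs())
E
```

```text
pics
side [[-0.997, 0.053, -0.049, 0.42], [-0.07, -0.583, 0.81, 1.186], [0.014, 0.811, 0.585, 1.018], [0.0, 0.0, 0.0, 1.0]] 525.8738358296588 -0.11710101879275206
top [[0.003, 0.99, -0.142, 0.316], [-1.0, 0.005, 0.017, -0.033], [0.017, 0.142, 0.99, 1.407], [0.0, 0.0, 0.0, 1.0]] 463.23310023931606 0.04318963751477232
wrist [[0.404, 0.881, 0.245, 0.331], [-0.915, 0.39, 0.107, -0.565], [-0.002, -0.268, 0.964, 0.383], [0.0, 0.0, 0.0, 1.0]] 324.8616915296391 -0.07178599743661787
{'time_s': 0.15, 'qpos': array([66.92682489, 18.43093681, -4.01526697, 83.15852258,  1.29365754,
       78.5411518 , -3.26057361]), 'joint_velocities': array([-0.00157413, -0.12625671,  0.00541349, -0.32994361, -0.00659365,
       -0.00845819,  0.03774896]), 'effort': array([ 1.73645940e-04, -4.91792285e+01, -4.04828209e-01, -3.12875426e+01,
       -6.40634308e-02,  4.05010069e-02,  9.00590203e-05]), 'tool_pos': array([ 0.26293762, -0.5939863 ,  0.22169704]), 'tool_rot': array([-9.00854703e+01, -3.81292704e-03, -1.56118528e+02]), 'force': array([-0.22742262, -0.50495002, -0.25718395]), 'wrist_torque': array([-0.01355293,  0.03816838,  0.02144084]), 'grip_width': 0.087090448825918}
```

View pics/side0.png

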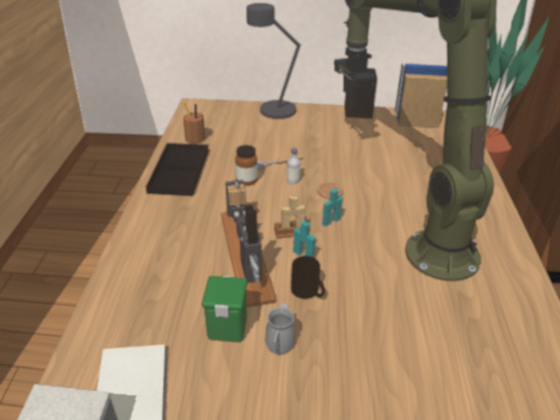

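View pics/top0.png

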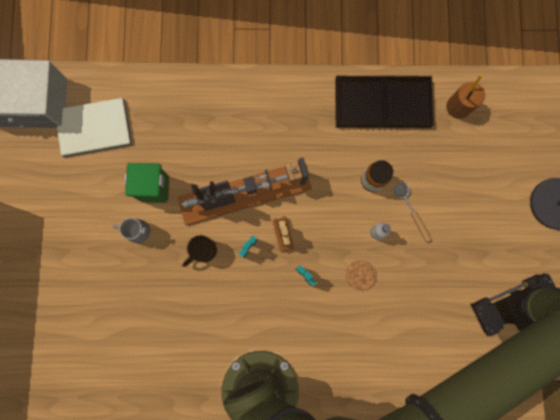

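View pics/wrist0.png

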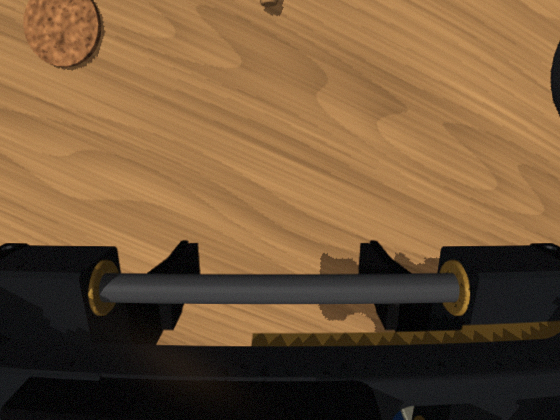

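Pad-shaped candidates: the wooden-coloured one in a stand at top (284,234) / side (292,213), a teal one at top (249,246) / side (305,240), and a teal one at top (307,276) / side (333,207). The plywood one is meant, so I'll check it in a close crop.

Run:
```python
import cv2
s=cv2.imread('pics/side0.png');t=cv2.imread('pics/top0.png')
cv2.imwrite('pics/sc.png',cv2.resize(s[165:310,205:355],None,fx=5,fy=4.1*1,interpolation=cv2.INTER_CUBIC)[:600])
cv2.imwrite('pics/tc.png',cv2.resize(t[140:300,170:330],(800,600) if 0 else (600,600),interpolation=cv2.INTER_CUBIC))
```

```text
(no output)
```

View pics/sc.png

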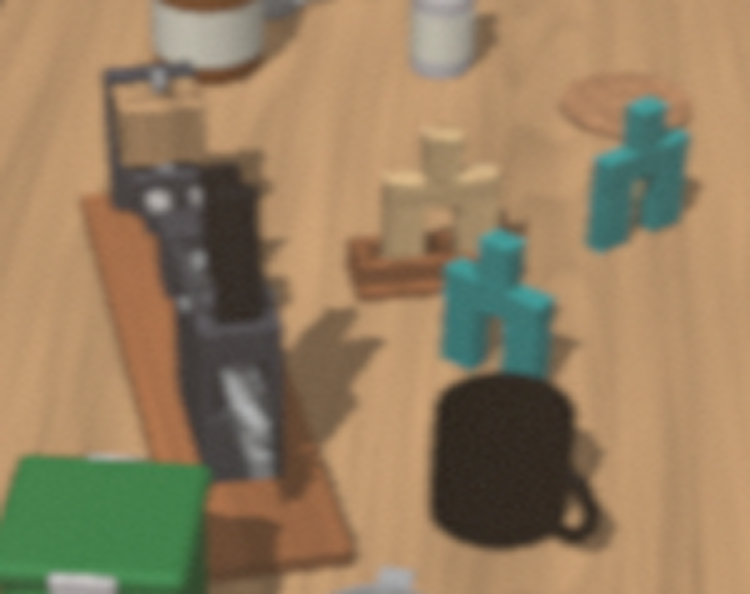

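View pics/tc.png

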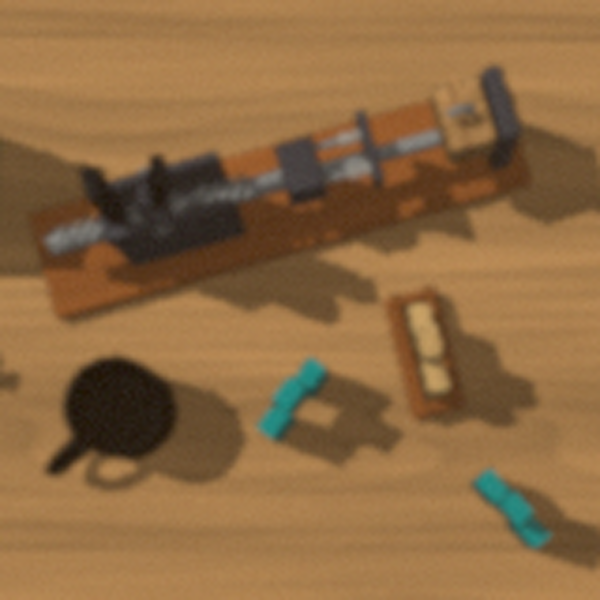

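Run:
```python
from h import *
c=env.read_camera('top')
f=3.75
def T(u,v,z): return onz(c,170+u/f,140+v/f,z).round(4)
print('base corners',[T(*p,0.018).tolist() for p in [(28,215),(62,320),(530,185)]])
print('base px mid end L',T(45,267,.018))
print('stand corners top',[T(*p,0.032).tolist() for p in [(389,297),(435,288),(463,407),(417,418)]])
print('stem top',T(428,345,.133), 'bridge ends',T(419,305,.096),T(437,392,.096))
print('anvil ends',T(493,72,.142),T(508,160,.142))
print('face ends',T(362,115,.122),T(376,180,.122))
print('block top',T(466,118,.138))
print('trig top',T(157,165,.235),'grip',T(100,190,.25), 'face',T(368,150,.122))
print('bar R',T(410,147,.085),'bar L',T(50,242,.085))
for n,(u,v,h) in dict(canister=(145,180,.138),jar=(378,172,.125)).items(): print(n,onz(c,u,v,h))
```

```text
base corners [[0.5599, 0.2546, 0.018], [0.4748, 0.2248, 0.018], [0.5871, -0.1512, 0.018]]
base px mid end L [0.5176 0.2397 0.018 ]
stand corners top [[0.4928, -0.0368, 0.032], [0.5002, -0.0735, 0.032], [0.4054, -0.0957, 0.032], [0.3965, -0.0593, 0.032]]
stem top [ 0.4443 -0.0654  0.133 ] bridge ends [ 0.4785 -0.0594  0.096 ] [ 0.4124 -0.0732  0.096 ]
anvil ends [ 0.6487 -0.1135  0.142 ] [ 0.5817 -0.1244  0.142 ]
face ends [ 0.6199 -0.0155  0.122 ] [ 0.5699 -0.0263  0.122 ]
block top [ 0.6143 -0.0934  0.138 ]
trig top [0.5571 0.1231 0.235 ] grip [0.5365 0.159  0.25  ] face [ 0.5929 -0.0202  0.122 ]
bar R [ 0.6035 -0.0524  0.085 ] bar L [0.5273 0.2233 0.085 ]
canister [0.58699676 0.32056723 0.138     ]
jar [ 0.61718331 -0.33152874  0.125     ]
```

Top (284,234) is light plywood with a stem and stands in the brown stand; the two teal ones are look-alikes. I'll move to a viewpoint beside the stand with the tool already turned to match.

```bash
python3 -m pendant '[0.41,0.95,0.1,0,0,0.66,60, 0.41,0.95,0.1,0,0,0.66,60, 0.41,0.95,0.1,0,0,0.66,60, 0.41,0.95,0.1,0,0,0.66,60, 0.41,0.95,0.1,0,0,0.66,60, 0.41,0.95,0.1,0,0,0.66,60, 0.41,0.95,0.1,0,0,0.66,60, 0.41,0.95,0.1,0,0,0.66,60, 0.41,0.95,0.1,0,0,0.66,60, 0.41,0.95,0.1,0,0,0.66,60]' 
python3 -m pendant '[0.41,0.95,0,0,0,0.66,60, 0.41,0.95,0,0,0,0.66,60, 0,0,0,0,0,0,60, 0,0,0,0,0,0,60]'
python3 - <<'E'
from h import *
c=save('wrist','pics/w1.png'); o=env.get_obs(); print(o['tool_pos'],o['tool_rot'],o['time_s'],o['force'])
E
```

```text
time_s: 1.45
tool_pos: [0.4274, -0.2131, 0.2627]
tool_rot: [-90.0, -0.0, -89.9]
force: [0.6, -0.2, 0.3]
grip_width: 0.0602
time_s: 1.95
tool_pos: [0.4596, -0.1391, 0.2624]
tool_rot: [-90.0, -0.0, -77.0]
force: [-0.2, -0.9, 0.8]
grip_width: 0.0601
[ 0.4594023  -0.13961252  0.26241767] [-9.00299923e+01 -2.13785282e-02 -7.70494863e+01] 2.0 [-1.43431545  0.37165156  0.39355597]
```

View pics/w1.png

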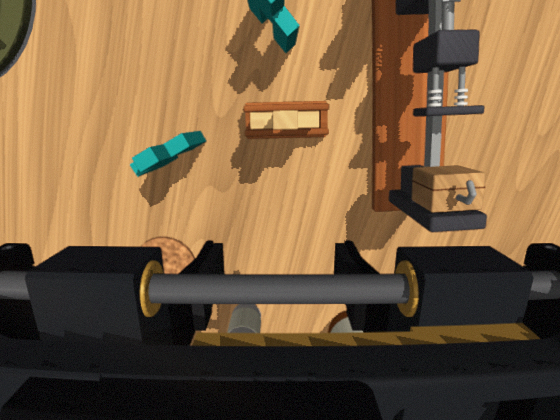

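The plywood pad's stem top is at about (286,120). The clamp, block (447,188) and sprung face (450,110) are on the right.

Run:
```python
import cv2
t=cv2.imread('pics/w1.png')
cv2.imwrite('pics/w1a.png',cv2.resize(t[95:145,235:335],None,fx=8,fy=8,interpolation=cv2.INTER_CUBIC))
cv2.imwrite('pics/w1b.png',cv2.resize(t[0:235,360:500],None,fx=2.5*1,fy=2.5,interpolation=cv2.INTER_CUBIC))
```

```text
(no output)
```

View pics/w1a.png

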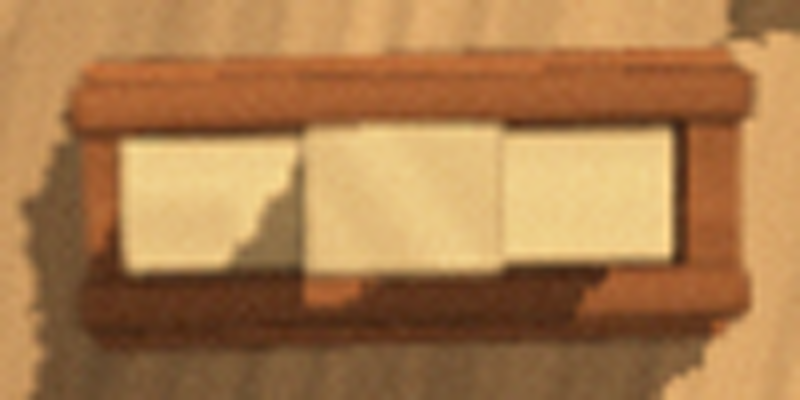

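View pics/w1b.png

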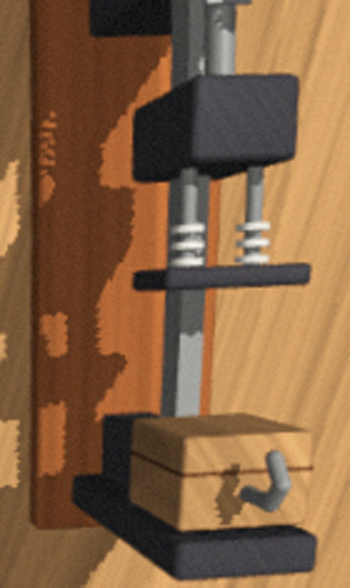

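Run:
```python
from h import *
c=env.read_camera('wrist'); print(np.round(c['cam_to_world'],3).tolist())
A=lambda u,v,z: onz(c,235+u/8,95+v/8,z)
B=lambda u,v,z: onz(c,360+u/2.5,v/2.5,z)
S=np.array([A(*p,.133) for p in [(303,124),(500,123),(505,271),(303,272)]]); print('stem',S.round(4).tolist(),S.mean(0).round(4), np.linalg.norm(S[0]-S[1]),np.linalg.norm(S[1]-S[2]))
E1=A(120,204,.096);E2=A(674,195,.096); d=E2-E1; print('bridge',E1.round(4),E2.round(4),(E1+E2)/2,np.linalg.norm(d),np.degrees(np.arctan2(d[1],d[0])))
print('block top',[B(*p,.138).round(4).tolist() for p in [(185,433),(311,430),(312,526),(188,530)]])
print('anvil back top',[B(*p,.142).round(4).tolist() for p in [(180,578),(315,570),(315,532)]])
print('face top edges z.122',[B(*p,.122).round(4).tolist() for p in [(137,272),(308,266),(137,287),(308,283)]])
print('carriage top',[B(*p,.122).round(4).tolist() for p in [(190,165),(297,158),(297,78),(190,75)]])
print('bar edges',[B(*p,.085).round(4).tolist() for p in [(178,400),(206,400),(184,235),(211,235),(190,30)]])
```

```text
[[0.975, -0.216, -0.059, 0.444], [0.224, 0.939, 0.261, -0.068], [-0.001, -0.267, 0.964, 0.424], [0.0, 0.0, 0.0, 1.0]]
stem [[0.437, -0.062, 0.133], [0.4577, -0.0571, 0.133], [0.4619, -0.0722, 0.133], [0.4404, -0.0773, 0.133]] [ 0.4493 -0.0672  0.133 ] 0.021233771596062916 0.01565810309086238
bridge [ 0.4164 -0.0754  0.096 ] [ 0.4822 -0.0592  0.096 ] [ 0.44926941 -0.06727282  0.096     ] 0.0677909871099952 13.863233054720219
block top [[0.5902, -0.0815, 0.138], [0.6364, -0.0693, 0.138], [0.6509, -0.1033, 0.138], [0.6039, -0.1156, 0.138]]
anvil back top [[0.6053, -0.1333, 0.142], [0.656, -0.1186, 0.142], [0.6501, -0.1047, 0.142]]
face top edges z.122 [[0.5612, -0.0305, 0.122], [0.6234, -0.0124, 0.122], [0.5629, -0.0355, 0.122], [0.6256, -0.0181, 0.122]]
carriage top [[0.5686, 0.0094, 0.122], [0.6063, 0.022, 0.122], [0.5973, 0.0475, 0.122], [0.5593, 0.0379, 0.122]]
bar edges [[0.6095, -0.0713, 0.085], [0.6215, -0.0684, 0.085], [0.59, -0.0073, 0.085], [0.601, -0.0045, 0.085], [0.5684, 0.0666, 0.085]]
```

```bash
python3 -m pendant '[-0.13,0.9,-0.3,0,0,0.09,60, -0.12,0.91,-0.5,0,0,0,60, 0,0,-0.7,0,0,0,60, 0,0,0,0,0,0,60]'
python3 - <<'E'
from h import *
c=save('wrist','pics/w2.png'); o=env.get_obs(); print(o['tool_pos'],o['tool_rot'],o['time_s'],o['force'])
E
```

```text
time_s: 2.55
tool_pos: [0.4482, -0.0668, 0.201]
tool_rot: [-90.2, 0.1, -76.1]
force: [-0.5, 0.5, 0.2]
grip_width: 0.0602
[ 0.44927482 -0.06708619  0.2023557 ] [-9.00703057e+01  3.43566881e-02 -7.61434405e+01] 2.6 [-0.3516601  -0.039554    0.68088926]
```

View pics/w2.png

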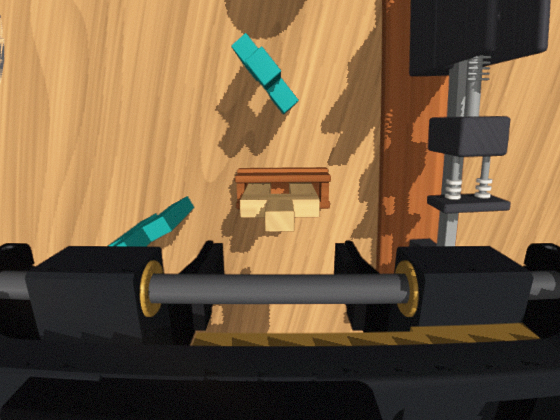

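The stem (280,215) is centred between the fingertips (about 210 and 347), so I can go down and grip.

```bash
python3 -m pendant '[0,0,-0.8,0,0,0,60, 0,0,-0.8,0,0,0,60, 0,0,-0.6,0,0,0,60, 0,0,-0.3,0,0,0,60, 0,0,0,0,0,0,18, 0,0,0,0,0,0,10, 0,0,0,0,0,0,10, 0,0,0,0,0,0,10]' 25
python3 - <<'E'
from h import *
c=save('wrist','pics/w3.png'); o=env.get_obs(); print(o['tool_pos'],o['tool_rot'],o['time_s'],o['force'],o['grip_width'])
E
```

```text
time_s: 3.6
tool_pos: [0.4503, -0.0661, 0.1032]
tool_rot: [-90.0, -0.0, -76.0]
force: [0.0, -0.3, 0.2]
grip_width: 0.0279
[ 0.45011476 -0.06608203  0.10299954] [-8.99710899e+01 -3.17311908e-02 -7.60206617e+01] 3.65 [-0.09940449 -0.22055806  0.15545884] 0.023775252314720073
```

View pics/w3.png

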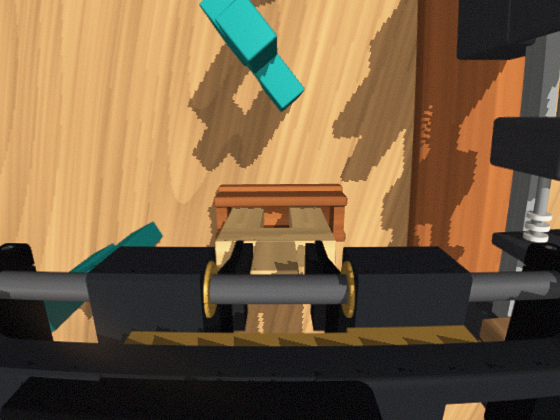

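```bash
python3 -m pendant '[0,0,0,0,0,0,10, 0,0,0,0,0,0,10, 0,0,0.5,0,0,0,10, 0,0,0.8,0,0,0,10, 0,0,0.9,0,0,0,10, 0,0,0.9,0,0,0,10, 0.3,0,0.7,0,0,0,10, 0.6,-0.3,0.4,0,0,0,10, 0.8,-0.5,0.1,0,0,0.1,10, 0,0,0,0,0,0,10]'
python3 - <<'E'
from h import *
c=save('wrist','pics/w4.png'); o=env.get_obs(); print(o['tool_pos'],o['tool_rot'],o['time_s'],o['force'],o['grip_width'])
E
```

```text
time_s: 4.9
tool_pos: [0.5191, -0.0997, 0.2737]
tool_rot: [-90.0, 0.1, -75.1]
force: [-0.1, 0.4, -1.6]
grip_width: 0.0216
[ 0.51790658 -0.09827164  0.27357058] [-90.06810144   0.13074631 -75.06474076] 4.95 [-0.22972242  0.31226885 -0.99736893] 0.021947176840448748
```

View pics/w4.png

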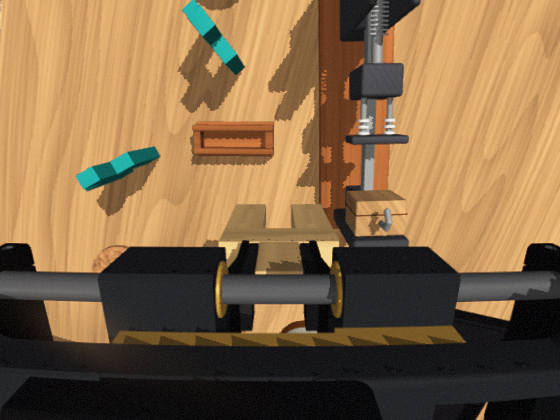

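```bash
python3 -m pendant '[0.8,-0.4,0.1,0,0,0.08,10, 0.8,-0.4,0,0,0,0,10, 0.7,-0.3,0,0,0,0,10, 0,0,0,0,0,0,10, 0,0,0,0,0,0,10]'
python3 - <<'E'
from h import *
c=save('wrist','pics/w5.png'); o=env.get_obs(); print(o['tool_pos'],o['tool_rot'],o['time_s'],o['force'],o['grip_width'])
t=cv2.imread('pics/w5.png')
cv2.imwrite('pics/w5a.png',cv2.resize(t[20:250,200:400],None,fx=2.6*1,fy=2.6,interpolation=cv2.INTER_CUBIC))
E
```

```text
time_s: 5.58
tool_pos: [0.609, -0.1408, 0.2783]
tool_rot: [-90.1, 0.1, -74.2]
force: [-0.2, -0.8, -1.1]
grip_width: 0.022
[ 0.60897533 -0.14083099  0.27865746] [-9.00385239e+01  1.72062533e-02 -7.41493818e+01] 5.625 [ 0.11699664  0.24128072 -0.45291621] 0.02215070103860071
```

View pics/w5a.png

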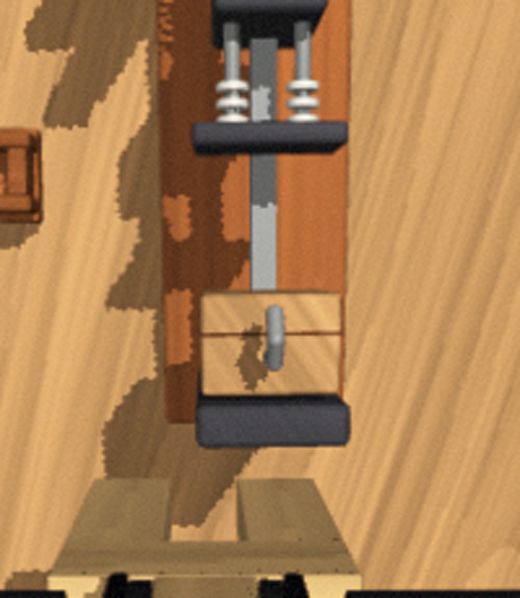

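View pics/w5.png

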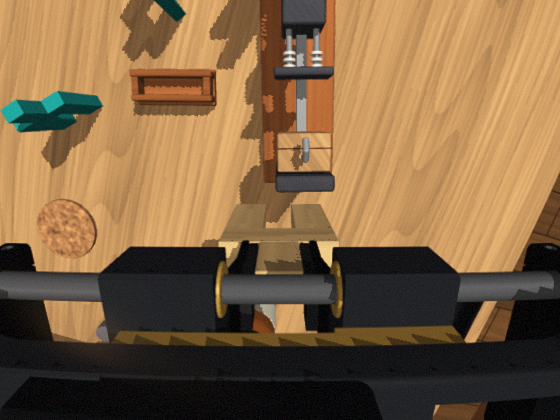

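Run:
```python
from h import *
c=env.read_camera('wrist'); o=env.get_obs()
B=lambda u,v,z: onz(c,200+u/2.6,20+v/2.6,z)
yaw=np.degrees
P=lambda s,L:print(s,[x.round(4).tolist() for x in L])
bar=[B(263,280,.085),B(263.5,165,.085),B(263.5,60,.085)]; P('bar',bar)
d=bar[2]-bar[0]; print('yaw',np.degrees(np.arctan2(-d[0],d[1])))
bl=[B(*p,.138) for p in [(202,292),(341,293),(341,394),(203,395)]];P('block',bl)
an=[B(*p,.142) for p in [(198,445),(348,444),(348,402),(198,400)]];P('anvil',an)
fb=[B(*p,.088) for p in [(195,153),(347,151)]];P('face front bottom',fb)
ft=[B(*p,.122) for p in [(192,124),(347,122)]];P('face back top',ft)
a=np.radians(15.85);u=np.array([-np.sin(a),np.cos(a),0]);x=np.array([np.cos(a),np.sin(a),0])
tcp=o['tool_pos']
O=None
for n,L in dict(bar=bar,block=bl,anvil=an,fb=fb,ft=ft,tcp=[tcp]).items():
    print(n,[(round(float(x@p)*1e3,1),round(float(u@p)*1e3,1)) for p in L])
# pad bottom legs in hand
z=tcp[2]-.091
pb=[B(*p,z) for p in [(93,480),(340-25,480)]]; print('pad legs bottom guess',[(round(float(x@p)*1e3,1),round(float(u@p)*1e3,1)) for p in pb])
```

```text
bar [[0.6148, -0.0719, 0.085], [0.6021, -0.0288, 0.085], [0.5908, 0.0089, 0.085]]
yaw 16.511352560272975
block [[0.5917, -0.0815, 0.138], [0.6386, -0.0684, 0.138], [0.6497, -0.1023, 0.138], [0.602, -0.1163, 0.138]]
anvil [[0.605, -0.1337, 0.142], [0.657, -0.1185, 0.142], [0.6522, -0.1039, 0.142], [0.6006, -0.1179, 0.142]]
face front bottom [[0.5747, -0.0322, 0.088], [0.6321, -0.0149, 0.088]]
face back top [[0.5725, -0.0267, 0.122], [0.625, -0.0109, 0.122]]
bar [(571.8, -237.0), (571.3, -192.1), (570.8, -152.9)]
block [(547.0, -240.0), (595.7, -240.2), (597.1, -275.9), (547.3, -276.3)]
anvil [(545.5, -293.8), (599.7, -293.4), (599.0, -278.1), (545.5, -277.5)]
fb [(544.1, -187.9), (604.0, -186.9)]
ft [(543.5, -182.1), (598.3, -181.2)]
tcp [(547.4, -302.0)]
pad legs bottom guess [(513.4, -294.9), (582.0, -294.9)]
```

```bash
python3 -m pendant '[0.03,0.6,0,0,0,0.03,10, 0.03,0.8,0,0,0,0,10, 0.01,0.59,0,0,0,0,10, 0,0,0,0,0,0,10, 0,0,-0.7,0,0,0,10, 0,0,-0.7,0,0,0,10, 0,0,-0.7,0,0,0,10, 0,0,0,0,0,0,10, 0,0,0,0,0,0,10]'
python3 - <<'E'
from h import *
c=save('wrist','pics/w6.png'); o=env.get_obs(); t=o['tool_pos'];print(t,o['tool_rot'],o['time_s'],o['force'],o['grip_width'])
a=np.radians(15.85);print(t@[np.cos(a),np.sin(a),0],t@[-np.sin(a),np.cos(a),0])
E
```

```text
time_s: 6.8
tool_pos: [0.6133, -0.0627, 0.1959]
tool_rot: [-89.9, -0.1, -73.9]
force: [0.9, 0.4, -0.1]
grip_width: 0.0219
[ 0.61360045 -0.06255085  0.19628908] [-8.98660690e+01 -6.51175045e-02 -7.39359529e+01] 6.85 [ 0.85703892  0.16403278 -1.74782785] 0.02174573489857285
0.5731874963430555 -0.22775912450539004
```

View pics/w6.png

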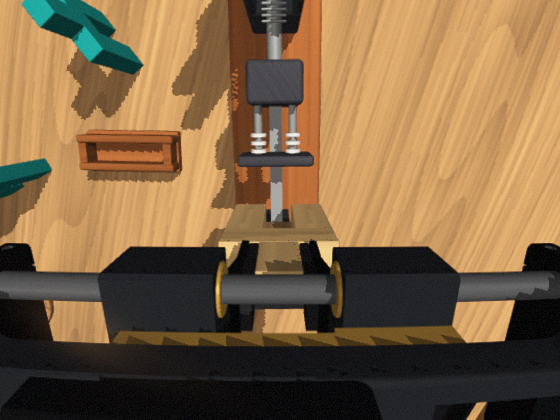

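The bar (277,215) runs into the pad's slot (about 267–290), and the legs are just above bar level. I'll make a 2 mm correction and lower the pad.

```bash
python3 -m pendant '[-0.05,0.03,0,0,0,0,10, 0,0,-0.5,0,0,0,10, 0,0,-0.5,0,0,0,10, 0,0,0,0,0,0,10, 0,0,-0.5,0,0,0,10, 0,0,-0.3,0,0,0,10, 0,0,0,0,0,0,10]'
python3 - <<'E'
from h import *
c=save('wrist','pics/w7.png'); save('side','pics/s7.png');save('top','pics/t7.png');o=env.get_obs(); t=o['tool_pos'];print(t,o['tool_rot'],o['time_s'],o['force'],o['grip_width'])
a=np.radians(15.85);print(t@[np.cos(a),np.sin(a),0],t@[-np.sin(a),np.cos(a),0])
s=cv2.imread('pics/s7.png');cv2.imwrite('pics/s7a.png',cv2.resize(s[140:300,200:300],None,fx=3.7,fy=3.7,interpolation=cv2.INTER_CUBIC))
E
```

```text
time_s: 7.72
tool_pos: [0.6097, -0.0612, 0.1209]
tool_rot: [-90.1, 0.1, -73.9]
force: [-0.7, -0.1, -2.0]
grip_width: 0.0221
[ 0.61114733 -0.06107419  0.12302755] [-8.99482038e+01 -1.26932585e-02 -7.39142088e+01] 7.875 [ 0.06440322 -0.16467281 -0.87622741] 0.021722604211540573
0.5712309511022533 -0.22566860641080577
```

View pics/w7.png

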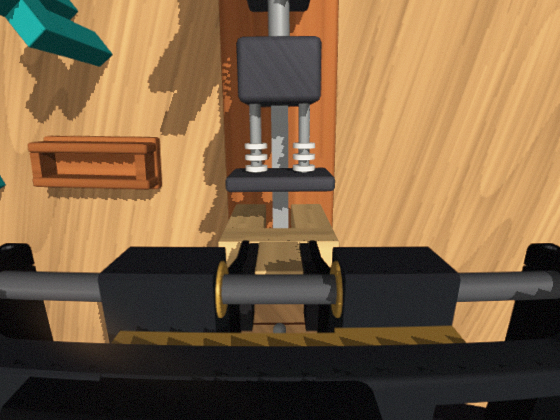

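View pics/s7a.png

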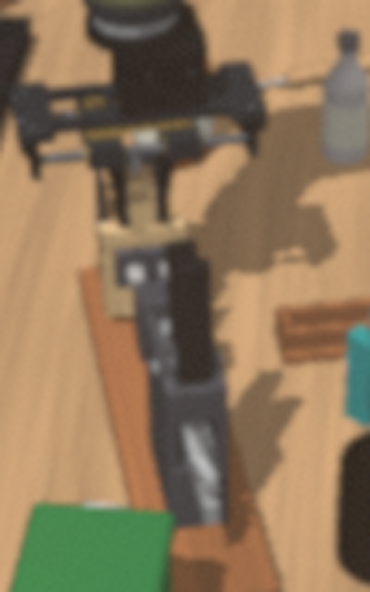

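The bar is inside the slot and the pad sits straight, so I'll lower the last bit and check for contact.

```bash
python3 -m pendant '[0,0,-0.1,0,0,0,10, 0,0,-0.04,0,0,0,10, 0,0,0,0,0,0,10]'
python3 - <<'E'
from h import *
o=env.get_obs();print(o['tool_pos'],o['force'])
E
```

```text
time_s: 8.25
tool_pos: [0.6106, -0.0612, 0.1169]
tool_rot: [-90.0, -0.0, -73.9]
force: [0.2, -0.1, -1.3]
grip_width: 0.0215
[ 0.61063493 -0.06119628  0.11687445] [ 0.20731272 -0.0555066  -1.32352278]
```

```bash
python3 -m pendant '[0,0,-0.04,0,0,0,10, 0,0,0,0,0,0,10]';python3 -m pendant '[0,0,-0.03,0,0,0,10, 0,0,0,0,0,0,10]'
```

```text
time_s: 8.5
tool_pos: [0.6109, -0.0612, 0.1157]
tool_rot: [-90.0, -0.0, -73.9]
force: [0.0, 0.9, 0.8]
grip_width: 0.022
time_s: 8.75
tool_pos: [0.611, -0.0612, 0.1156]
tool_rot: [-90.0, -0.0, -73.9]
force: [-3.6, 0.7, 6.7]
grip_width: 0.0212
```

Contact came at TCP z 0.1156 against 0.116 expected, so the pad is on the bar. Releasing.

```bash
python3 -m pendant '[0,0,0.03,0,0,0,10, 0,0,0,0,0,0,30, 0,0,0,0,0,0,40, 0,0,0,0,0,0,40, 0,0,0.2,0,0,0,40, 0,0,0.6,0,0,0,40, 0,0,0.9,0,0,0,40, 0,0,0.9,0,0,0,40, 0,0,0,0,0,0,40]'
python3 - <<'E'
from h import *
c=save('wrist','pics/w8.png'); o=env.get_obs(); t=o['tool_pos'];print(t,o['force'],o['grip_width'])
E
```

```text
time_s: 9.88
tool_pos: [0.6128, -0.0609, 0.2235]
tool_rot: [-89.6, -0.2, -73.9]
force: [0.7, 0.2, 0.4]
grip_width: 0.0401
[ 0.61166671 -0.06101643  0.2212535 ] [ 0.32263084  0.06869037 -1.51139848] 0.0403212315159621
```

View pics/w8.png

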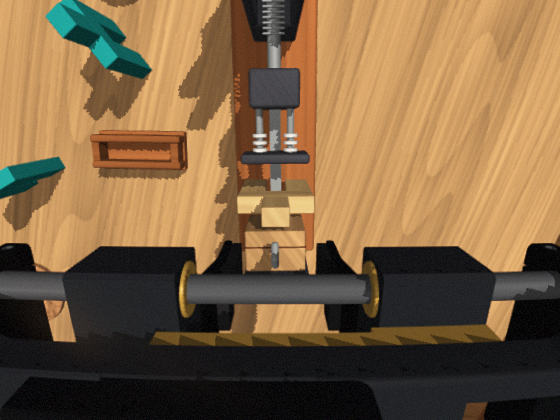

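The pad hangs upright and square on the bar at (275,205), between the block (275,240) and the face (275,157). Next I'll check whether a half turn is possible, so the wrist camera watches the jaw while I push the trigger.

Run:
```python
from h import *
o=env.get_obs(); print(o['qpos'].round(1))
a=np.radians(16);u=np.array([-np.sin(a),np.cos(a),0]);x=np.array([np.cos(a),np.sin(a),0])
a0=np.radians(15.85); P0=.5715*np.array([np.cos(a0),np.sin(a0),0])-.118*np.array([-np.sin(a0),np.cos(a0),0])
# anchor bar line at u=-.215
Q=.5715*np.array([np.cos(a0),np.sin(a0),0])-.215*np.array([-np.sin(a0),np.cos(a0),0])
O=Q+.097*u; print('clamp origin',O)
for y in (81,100,129): print(y,O+u*y/1e3)
c=env.read_camera('top'); im=c['image']
for n,p in dict(trigtop=O+u*.0835+[0,0,.235],grip=O+u*.129+[0,0,.25]).items(): print(n,proj(c,p))
print('tgt tcp',O+u*.045)
```

```text
[ 32.7  17.4 -36.2  87.7  10.4  78.1  11.7]
clamp origin [0.58175552 0.04250467 0.        ]
81 [0.5594289  0.12036686 0.        ]
100 [0.55419179 0.13863084 0.        ]
129 [0.5461983  0.16650743 0.        ]
trigtop (np.float64(212.0068505746848), np.float64(183.3668277343796))
grip (np.float64(193.77198661730395), np.float64(186.89826165654358))
tgt tcp [0.56935184 0.08576144 0.        ]
```

```bash
python3 -m pendant '[0,0,0.9,0,0,-0.9,40, 0,0,0.9,0,0,-0.9,70, -0.15,0.5,0,0,0,-0.9,70, -0.2,0.7,0,0,0,-0.9,70, -0.2,0.7,0,0,0,-0.9,70, -0.2,0.7,0,0,0,-0.9,70, -0.2,0.7,0,0,0,-0.9,70, -0.2,0.7,0,0,0,-0.9,70, -0.2,0.7,0,0,0,-0.9,70, -0.14,0.46,0,0,0,-0.9,70]'
python3 -m pendant '[0,0,0,0,0,0,70, 0,0,0,0,0,0,70]'
python3 - <<'E'
from h import *
o=env.get_obs(); t=o['tool_pos'];print(t,o['tool_rot'],o['qpos'].round(1),o['force'])
a=np.radians(16);R=np.array([[np.cos(a),np.sin(a),0],[-np.sin(a),np.cos(a),0],[0,0,1]]);print('clamp frame',R@(t-[.58175552,.04250467,0]))
save('wrist','pics/w9.png')
E
```

```text
time_s: 11.22
tool_pos: [0.5498, 0.1467, 0.2899]
tool_rot: [-90.0, -0.2, -164.1]
force: [0.2, -0.6, 0.4]
grip_width: 0.07
time_s: 11.48
tool_pos: [0.5512, 0.1438, 0.2905]
tool_rot: [-90.0, -0.1, -163.8]
force: [0.4, 0.3, -0.1]
grip_width: 0.0698
[0.55121895 0.14382116 0.29052664] [-8.99581644e+01 -8.78347946e-02 -1.63837309e+02] [ 12.8   9.6 -34.2  87.7   5.4  84.4 -95.3] [ 0.35155011  0.27071045 -0.05187629]
clamp frame [-0.00142702  0.10580868  0.29052664]
```

View pics/w9.png

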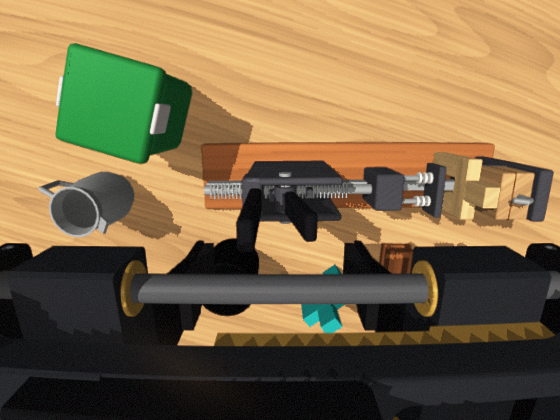

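The wrist view shows the grip (248,220), trigger (305,215), jaw (383,187), face (435,190), pad (465,190) and block (520,195). The fingertips at columns 200 and 352 straddle the trigger and grip. Quick check of the lateral position.

Run:
```python
from h import *
c=env.read_camera('wrist')
t=cv2.imread('pics/w9.png');cv2.imwrite('pics/w9a.png',cv2.resize(t[150:255,200:360],None,fx=5,fy=5,interpolation=cv2.INTER_CUBIC))
a=np.radians(16);R=np.array([[np.cos(a),np.sin(a),0],[-np.sin(a),np.cos(a),0],[0,0,1]]);O=np.array([.58175552,.04250467,0])
for n,p in dict(grip1=(0,.123,.25),grip2=(0,.135,.25),trig=(0,.0835,.235)).items(): print(n,proj(c,O+R.T@np.array(p)))
```

```text
grip1 (np.float64(251.8808253388165), np.float64(233.18156135255902))
grip2 (np.float64(233.73122425343888), np.float64(233.14930355218024))
trig (np.float64(309.6344895155661), np.float64(225.99513719716637))
```

View pics/w9a.png

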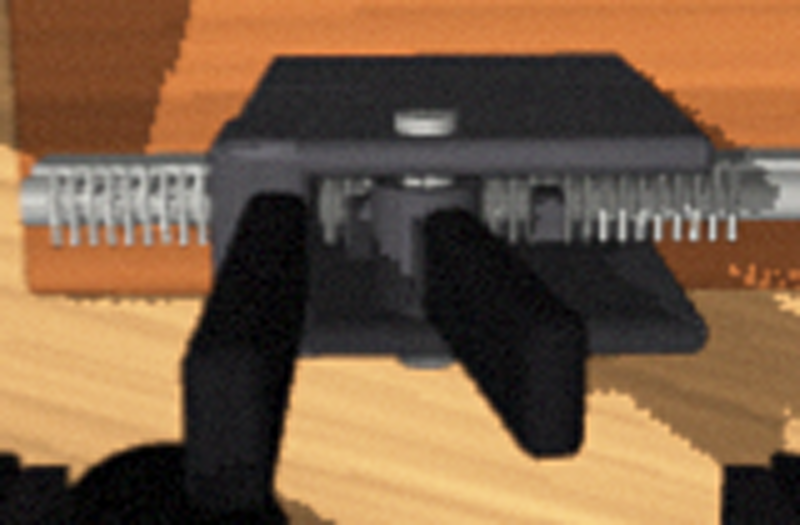

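```bash
python3 -m pendant '[0.03,0,-0.4,0,0,0,70, 0,0,-0.6,0,0,0,70, 0,0,-0.6,0,0,0,70, 0,0,-0.6,0,0,0,70, 0,0,0,0,0,0,70, 0,0,0,0,0,0,70]' 30
cat > st.py <<'E'
from h import *
import sys
a=np.radians(16);R=np.array([[np.cos(a),np.sin(a),0],[-np.sin(a),np.cos(a),0],[0,0,1]]);O=np.array([.58175552,.04250467,0])
def st(name=None,full=False):
    o=env.get_obs();print('clampTCP mm',(R@(o['tool_pos']-O)*1e3).round(1),'F clamp',(R@o['force']).round(1),'w',round(o['grip_width']*1e3,1),'t',o['time_s'])
    if name:
        c=save('wrist',f'pics/{name}.png')
        t=cv2.imread(f'pics/{name}.png')
        if not full: t=cv2.resize(t[120:250,300:560],None,fx=3,fy=3,interpolation=cv2.INTER_CUBIC)
        cv2.imwrite(f'pics/{name}.png',t)
if __name__=='__main__': st(*sys.argv[1:])
E
python3 st.py a1 1
```

```text
time_s: 12.32
tool_pos: [0.5527, 0.1451, 0.2038]
tool_rot: [-90.0, 0.0, -163.9]
force: [-0.6, 0.9, 0.1]
grip_width: 0.0699
clampTCP mm [  0.3 106.6 203.8] F clamp [-0.4  1.   0.1] w 69.9 t 12.325
```

View pics/a1.png

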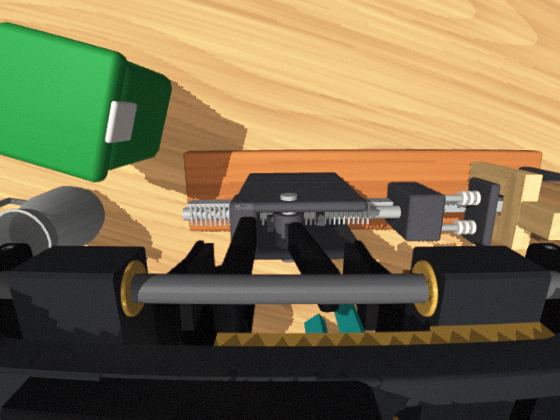

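```bash
python3 -m pendant '[0,0,0,0,0,0,54, -0.017,0.06,0,0,0,0,50, -0.017,0.06,0,0,0,0,45, -0.017,0.06,0,0,0,0,40, -0.017,0.06,0,0,0,0,35, -0.017,0.06,0,0,0,0,30, -0.017,0.06,0,0,0,0,26, 0,0,0,0,0,0,26, 0,0,0,0,0,0,26]'
python3 st.py a2 1
```

```text
time_s: 13.5
tool_pos: [0.5489, 0.1587, 0.2039]
tool_rot: [-89.9, 0.1, -163.9]
force: [1.0, -5.5, 5.0]
grip_width: 0.0271
clampTCP mm [  0.4 120.8 203.9] F clamp [-0.6 -5.6  5. ] w 27.1 t 13.5
```

View pics/a2.png

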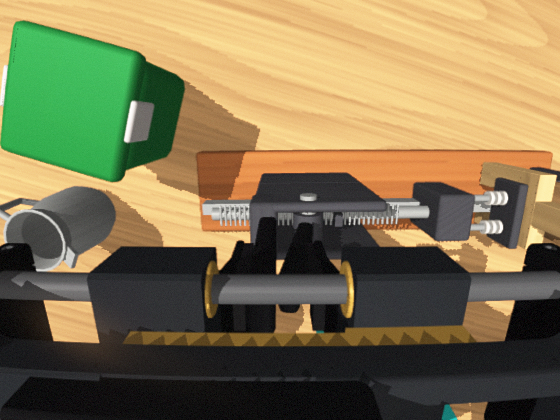

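The squeeze works: 27 mm span, and the jaw moved from about (415,212) to (440,212) relative to the housing. Next stroke.

```bash
python3 -m pendant '[0.034,-0.12,0,0,0,0,40, 0.034,-0.12,0,0,0,0,60, 0.034,-0.12,0,0,0,0,60, 0,0,0,0,0,0,60, -0.025,0.09,0,0,0,0,50, -0.025,0.09,0,0,0,0,42, -0.025,0.09,0,0,0,0,34, -0.027,0.09,0,0,0,0,26, 0,0,0,0,0,0,26, 0,0,0,0,0,0,26]'
python3 st.py a3 1
```

```text
time_s: 14.8
tool_pos: [0.5482, 0.1585, 0.2035]
tool_rot: [-89.9, -0.0, -163.9]
force: [0.6, -4.7, 4.3]
grip_width: 0.0276
clampTCP mm [ -0.3 120.7 203.5] F clamp [-0.8 -4.7  4.3] w 27.6 t 14.8
```

View pics/a3.png

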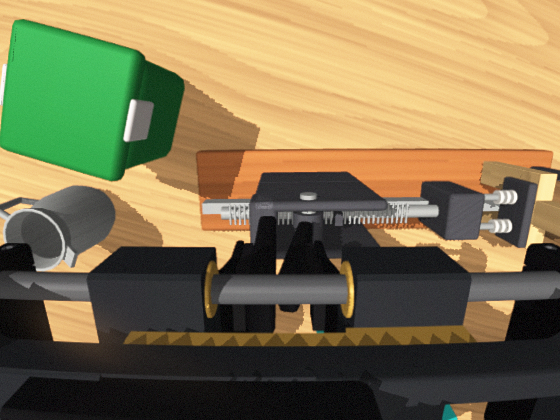

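Run:
```python
import cv2
t=cv2.imread('pics/a3.png'); cv2.imwrite('pics/a3z.png',cv2.resize(t[160:255,400:560],None,fx=5,fy=5,interpolation=cv2.INTER_CUBIC))
t=cv2.imread('pics/a2.png'); cv2.imwrite('pics/a2z.png',cv2.resize(t[160:255,400:560],None,fx=5,fy=5,interpolation=cv2.INTER_CUBIC))
```

```text
(no output)
```

View pics/a3z.png

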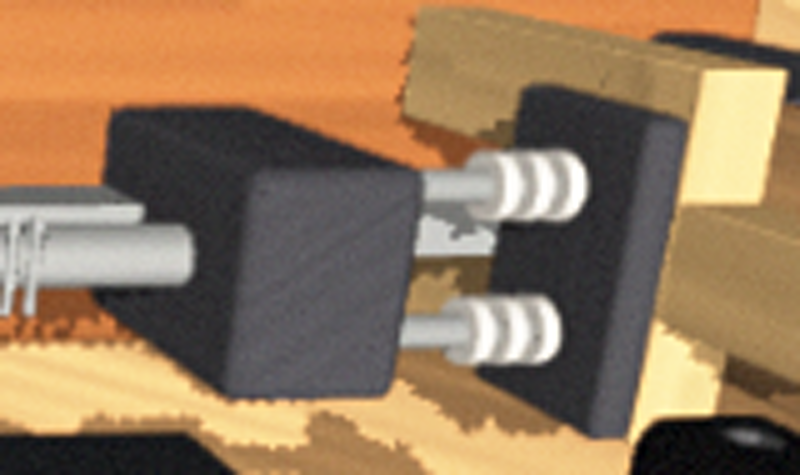

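View pics/a2z.png

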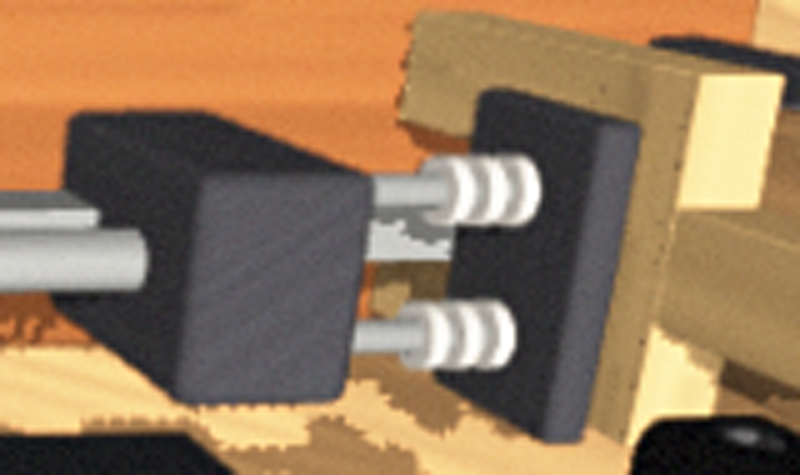

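```bash
cat >> st.py <<'E'
def cl(c,u,v,z): return (R@(onz(c,400+u/5,160+v/5,z)-O)*1e3).round(1)
E
python3 - <<'E'
from st import *
c=env.read_camera('wrist')
for n,p in dict(face3=(686,122),face2=(638,130),car3=(420,175),car2=(372,183),pad=(700,68)).items(): print(n,cl(c,*p,.122 if n!='pad' else .109))
E
```

```text
face3 [ 26.8 -86.8 122. ]
face2 [ 25.4 -78.5 122. ]
car3 [ 17.8 -42.2 122. ]
car2 [ 16.5 -34.3 122. ]
pad [ 33.5 -98.6 109. ]
```

```bash
python3 -m pendant '[0.034,-0.12,0,0,0,0,40, 0.034,-0.12,0,0,0,0,60, 0.034,-0.12,0,0,0,0,60, 0,0,0,0,0,0,60, -0.025,0.09,0,0,0,0,50, -0.025,0.09,0,0,0,0,42, -0.025,0.09,0,0,0,0,34, -0.027,0.09,0,0,0,0,26, 0,0,0,0,0,0,26, 0,0,0,0,0,0,26]'
python3 st.py a4 1;  python3 -c "
import cv2
t=cv2.imread('pics/a4.png'); cv2.imwrite('pics/a4z.png',cv2.resize(t[160:255,400:560],None,fx=5,fy=5,interpolation=cv2.INTER_CUBIC))"
```

```text
time_s: 16.15
tool_pos: [0.5488, 0.1587, 0.2038]
tool_rot: [-89.9, 0.0, -163.9]
force: [1.7, -4.6, 5.0]
grip_width: 0.0272
clampTCP mm [  0.4 120.8 203.8] F clamp [ 0.4 -4.9  5. ] w 27.2 t 16.15
```

View pics/a4z.png

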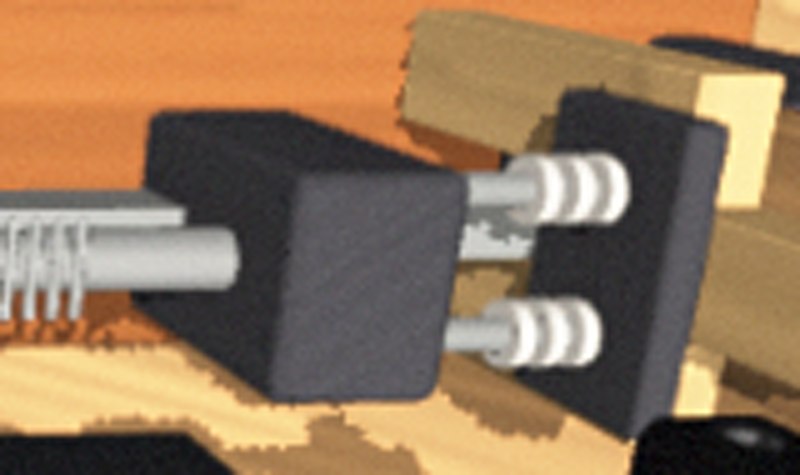

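The jaw advanced another 8 mm and the face is still about 4 mm short of the pad.

```bash
python3 -m pendant '[0.034,-0.12,0,0,0,0,40, 0.034,-0.12,0,0,0,0,60, 0.034,-0.12,0,0,0,0,60, 0,0,0,0,0,0,60, -0.025,0.09,0,0,0,0,50, -0.025,0.09,0,0,0,0,42, -0.025,0.09,0,0,0,0,34, -0.027,0.09,0,0,0,0,26, 0,0,0,0,0,0,26, 0,0,0,0,0,0,26]'
python3 st.py a5 1;  python3 -c "
import cv2
t=cv2.imread('pics/a5.png'); cv2.imwrite('pics/a5z.png',cv2.resize(t[160:255,400:560],None,fx=5,fy=5,interpolation=cv2.INTER_CUBIC))"
```

```text
time_s: 17.45
tool_pos: [0.5483, 0.1585, 0.2035]
tool_rot: [-89.9, -0.0, -163.9]
force: [-0.6, -5.6, 4.8]
grip_width: 0.0272
clampTCP mm [-1.000e-01  1.208e+02  2.035e+02] F clamp [-2.1 -5.2  4.8] w 27.2 t 17.45
```

View pics/a5z.png

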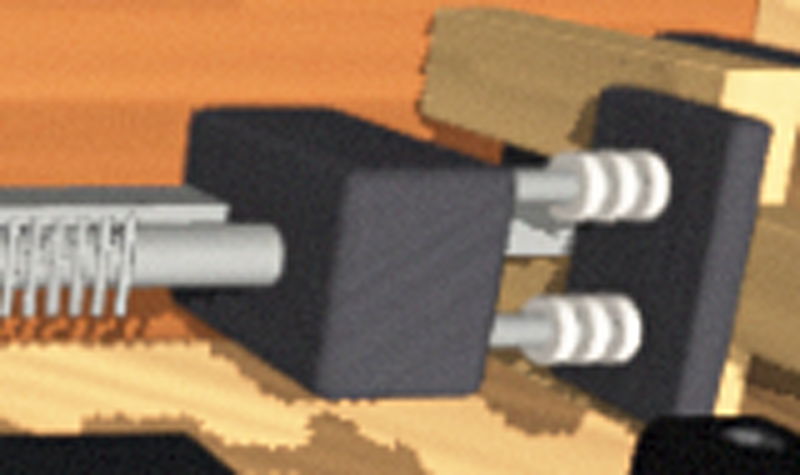

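Contact: the pad moved about 4 mm with the jaw and stays upright. One more full stroke should start pressing, by about 4 mm at most.

```bash
python3 -m pendant '[0.034,-0.12,0,0,0,0,40, 0.034,-0.12,0,0,0,0,60, 0.034,-0.12,0,0,0,0,60, 0,0,0,0,0,0,60, -0.025,0.09,0,0,0,0,50, -0.025,0.09,0,0,0,0,42, -0.025,0.09,0,0,0,0,34, -0.027,0.09,0,0,0,0,26, 0,0,0,0,0,0,26, 0,0,0,0,0,0,26]'
python3 st.py a6 1;  python3 -c "
import cv2
t=cv2.imread('pics/a6.png'); cv2.imwrite('pics/a6z.png',cv2.resize(t[160:255,400:560],None,fx=5,fy=5,interpolation=cv2.INTER_CUBIC))"
```

```text
time_s: 18.75
tool_pos: [0.5488, 0.1587, 0.2038]
tool_rot: [-89.9, 0.0, -164.0]
force: [1.0, -4.8, 4.1]
grip_width: 0.0275
clampTCP mm [  0.3 120.7 203.8] F clamp [-0.3 -4.9  4.1] w 27.5 t 18.75
```

View pics/a6z.png

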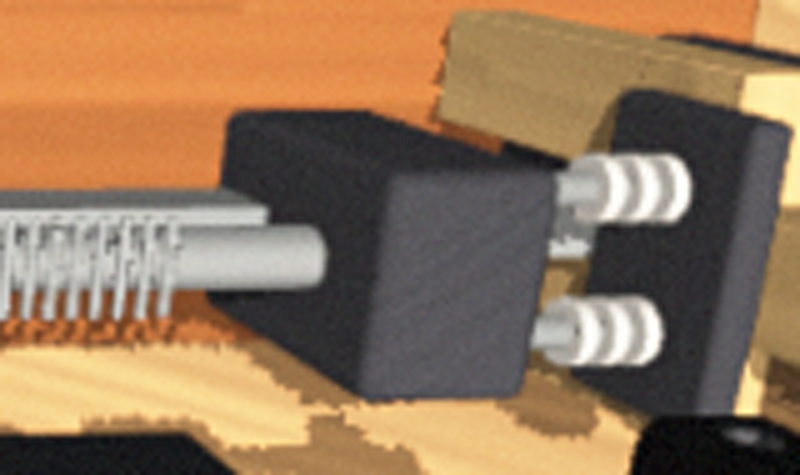

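Run:
```python
from st import *
c=env.read_camera('wrist')
for n,p in dict(face4=(726,128),car4=(467,178),face5=(772,122),car5=(516,174),face6=(793,128),car6=(557,178)).items(): print(n,cl(c,*p,.122))
```

```text
face4 [ 26.5 -94.5 122. ]
car4 [ 18.  -50.5 122. ]
face5 [  27.6 -102.7  122. ]
car5 [ 18.7 -58.8 122. ]
face6 [  26.6 -106.8  122. ]
car6 [ 18. -66. 122.]
```

The face has given about 3.2 mm (gap 40.8 against 44.0 free). A slightly shorter stroke should bring it to about 7–9 mm.

```bash
python3 -m pendant '[0.034,-0.12,0,0,0,0,40, 0.034,-0.12,0,0,0,0,60, 0.034,-0.12,0,0,0,0,60, 0,0,0,0,0,0,60, -0.025,0.09,0,0,0,0,50, -0.025,0.09,0,0,0,0,42, -0.025,0.09,0,0,0,0,34, -0.013,0.045,0,0,0,0,30, 0,0,0,0,0,0,30, 0,0,0,0,0,0,30]'
python3 st.py a7 1;  python3 -c "
import cv2
t=cv2.imread('pics/a7.png'); cv2.imwrite('pics/a7z.png',cv2.resize(t[160:255,400:560],None,fx=5,fy=5,interpolation=cv2.INTER_CUBIC))"
```

```text
time_s: 20.1
tool_pos: [0.5487, 0.1571, 0.2036]
tool_rot: [-89.9, -0.0, -163.9]
force: [-1.2, -4.9, 4.7]
grip_width: 0.0305
clampTCP mm [-1.000e-01  1.193e+02  2.036e+02] F clamp [-2.5 -4.3  4.7] w 30.5 t 20.1
```

View pics/a7z.png

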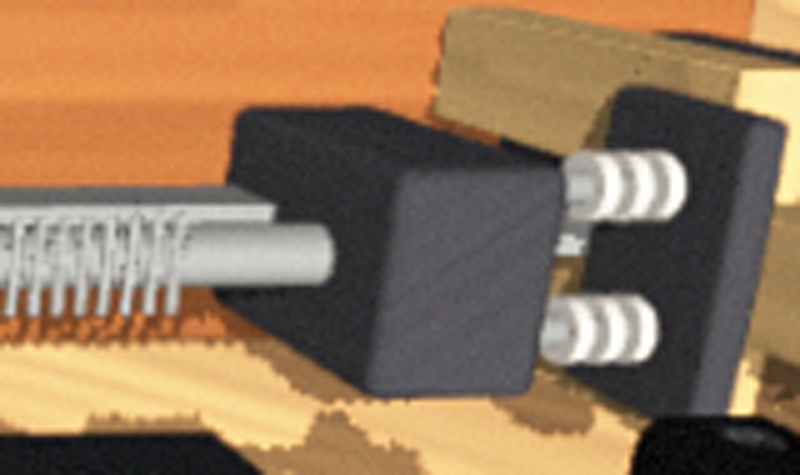

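View pics/a7.png

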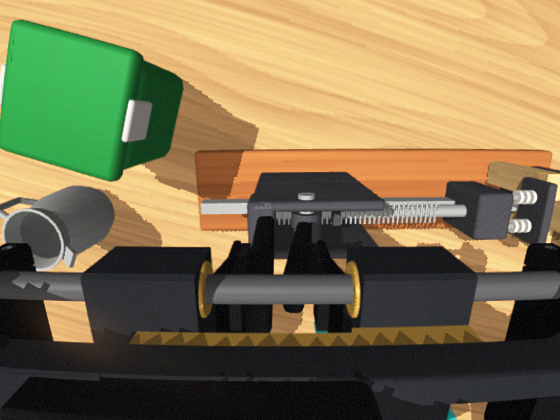

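Run:
```python
from st import *
c=env.read_camera('wrist')
for n,p in dict(face7=(787,122),car7=(565,175)).items(): print(n,cl(c,*p,.122))
```

```text
face7 [  27.2 -106.4  122. ]
car7 [ 18.1 -68.4 122. ]
```

Press is now about 6 mm. Squeezing the rest of this stroke adds about 1.5 mm and leaves the trigger firmly in.

```bash
python3 -m pendant '[-0.012,0.04,0,0,0,0,26, 0,0,0,0,0,0,26, 0,0,0,0,0,0,26, 0,0,0,0,0,0,26]'
python3 st.py a8 1
python3 - <<'E'
from st import *
t=cv2.imread('pics/a8.png'); cv2.imwrite('pics/a8z.png',cv2.resize(t[160:255,400:560],None,fx=5,fy=5,interpolation=cv2.INTER_CUBIC))
for n in ('top','side'): save(n,f'pics/{n}8.png')
t=cv2.imread('pics/top8.png');s=cv2.imread('pics/side8.png')
cv2.imwrite('pics/ts8.png',np.hstack([cv2.resize(t[140:300,170:330],(400,400),interpolation=2),cv2.resize(s[140:310,200:370],(400,400),interpolation=2)]))
E
```

```text
time_s: 20.7
tool_pos: [0.5484, 0.1585, 0.2035]
tool_rot: [-89.9, -0.0, -163.9]
force: [-1.6, -4.8, 5.5]
grip_width: 0.0275
clampTCP mm [-1.000e-01  1.207e+02  2.035e+02] F clamp [-2.9 -4.2  5.5] w 27.5 t 20.7
```

View pics/a8z.png

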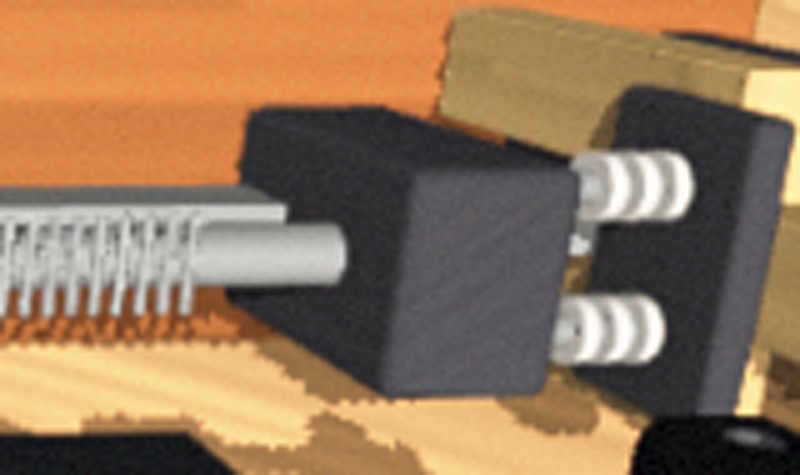

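View pics/ts8.png

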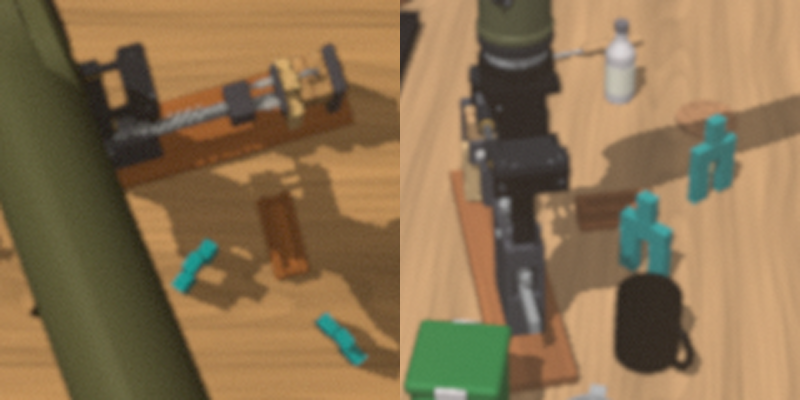

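Run:
```python
from st import *
c=env.read_camera('wrist')
f=cl(c,795,123,.122);k=cl(c,581,175,.122);print(f,k,'press',44-(k[1]-f[1])); st()
```

```text
[  27.  -106.7  122. ] [ 18.1 -69.9 122. ] press 7.200000000000003
clampTCP mm [-2.000e-01  1.207e+02  2.035e+02] F clamp [-2.  -5.   4.9] w 27.4 t 20.9
```

The press is about 7.2 mm, well below 18. The face front is at y = -106.7, so 16 mm of pad plus 36 mm of block reaches the anvil within 2 mm. The trigger is held at a 27.4 mm span (26 is fully squeezed). Handing in.

```bash
python3 -c "
from cell import env
print(env.sign_off())"
```

```text
the job is handed in; nothing more can be done
None
```

I took the plywood pad from its stand and hung it over the clamp's bar between the block and the jaw, then let go of it. I then pumped the trigger against the fixed grip six times and handed in after about 21 s, still holding the trigger squeezed.

**Last checks:**
- **Press:** the wrist picture put the sprung face about 7 mm into its travel, good to roughly 1–2 mm and well under the 18 mm limit.
- **Clamping:** the face front was 106.7 mm from the clamp's origin towards the anvil. The pad and block fill the rest up to the anvil to within about 2 mm, and the pad stood upright.
- **Trigger:** the finger span was 27.4 mm, against 26 mm for a full squeeze.
- **Forces:** the highest force read on the tool was about 8 N.
- **Other objects:** the look-alike pads and the other items in the last pictures looked unmoved. The coffee jar wasn't in them, and the creamer showed only partly.

**What didn't agree or go to plan:**
- **Pad position:** my first rough reading from the top camera was about 5 mm off the wrist camera's, so I used the closer wrist view.
- **Trigger force:** it did not rise noticeably once the jaw was pressing. The press figure therefore rests on the camera alone, not on force.

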